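# Clear the hob controls and refit the pulled-off knob

## Task

One knob of the cleaned hob is still off. First move the wooden spatula from beside the bare shaft into the steel tray: lay it flat on the free floor beside the spoon, the same way round (handle towards the robot). Then turn the loose knob so that its key flat matches the D-shaped shaft, push it fully on, and finish still gripping it and holding it pressed well in against the spring; leave the pan, coffee pot and mug where they stand.

Things in the scene. Friction and masses are not known exactly. Their poses are not given: they have to be found in the camera images.
- spatula: loose wooden spatula, 220 mm long, 50 g, lying flat on the hob glass beside the bare shaft (its handle leaves no room for the knob's skirt). Origin on its underside, near its centre of mass. Its x axis points to the flat head: handle 14 mm wide and 10 mm high from x = -120 to +50 mm, head 44 mm wide and 6 mm high from x = +30 to +100 mm. z is up
- spatula_tip (a point): middle of the far edge of the spatula's head: x = 100 mm, y = z = 0 in its frame
- tray: fixed open steel tray on the counter left of the hob, 300 mm (its x) by 170 mm (its y), 20 mm high, walls and floor 4 mm thick. Origin at the centre of its underside; its x axis points away from the robot, y to the left. Its -y half is free
- spoon: loose wooden spoon lying in the +y half of the tray along it, handle towards the robot; 201 mm long, handle 12 mm wide and 10 mm high from x = -120 to +40 mm, round head 42 mm across at x = +60 mm. Origin on its underside; x axis points to the head
- knob: loose black plastic knob, 60 g, standing on its open underside on the counter right of the hob. Round skirt 46 mm across, 20 mm high; on it a bar grip 14 mm wide, 20 to 44 mm above the underside, along its x axis from x = -22 to +14 mm; then a nose 7 mm wide, 20 to 38 mm above the underside, on to x = +28 mm, past the skirt. Origin on the axis at the underside; z up, x to the nose
- knob_bore (a point): centre of the bottom of the knob's blind bore, on its axis 16 mm above the underside. The bore is open below, round, 14 mm across, with a key flat on the nose side, 4 mm from the axis: the knob goes on the shaft only with the nose pointing the way the shaft's flat faces (within about 0.15 rad). Same axes as the knob
- knob_nose (a point): tip of the knob's nose: x = 28, y = 0, z = 30 mm in the knob's frame
- shaft_tip (a point): centre of the top end of the bare D-shaft: upright, brass, 12 mm across with one flat 3 mm from the axis; its end is 23.5 mm above the hob's top. It stands in one of two places near the hob's front edge; the other, 120 mm away, has a fitted knob. x axis: the way the flat faces; z up. It turns only stiffly (0.15 Nm). Fully on, this point meets the bottom of the knob's bore
- shaft (a joint): how far the shaft is pressed down, m: 0 free, 0.005 at its stop; the spring takes 2 N to start and 7 N fully in. With the knob fully on, its underside is 7.5 mm above the hob's top when free, 2.5 mm when pressed right in
- hob: fixed black glass hob with a metal strip under its controls, 505 mm (its x) by 288 mm (its y), top 8 mm above the counter; origin at the centre of its underside; x axis points away from the robot
- pan: steel pot, 140 mm across, 85 mm high, standing on the rear zone of the hob; leave alone. Origin under its centre
- coffee_pot: aluminium coffee pot, 100 mm across, 161 mm high, on the counter right of the hob towards the back; leave alone. Origin under its centre
- mug: white mug, 80 mm across, 90 mm high, on the counter at the far left; leave alone. Origin under its centre
Things that resemble listed ones, but are neither listed nor needed, are in the scene too. Leave any blue look-alike of the spatula alone. Leave any green look-alike of the knob alone.

How it is judged:
On the way, in this order (a step that is already met when the one before it is completed fails the run):
1. the spatula lies flat in the tray beside the spoon, the same way round, let go (z of spatula in the frame of tray between 0 and 0.01 m and x of spatula in the frame of tray between -0.05 and 0.06 m and y of spatula in the frame of tray between -0.075 and 0.02 m and angle between spatula's own z axis and vertical below 0.1 rad and angle between the x axis of spatula and the x axis of tray, either way round below 0.3 rad and x of spatula_tip in the frame of tray above 0.04 m and contact force between the fingers and spatula below 0.05 N and linear speed of spatula below 0.02 m/s), for 0.2 s.
2. the knob is fully on the shaft, flat to flat (z of knob in the frame of shaft_tip below -0.0135 m and horizontal distance between knob and shaft_tip below 0.003 m and x of knob_nose in the frame of shaft_tip above 0.02 m), for 0.1 s.
At the end, for the whole second after the job is handed in: Knob within 2.5 mm of fully on, centred to 3 mm, upright, nose the way of the flat, gripped, shaft held at least 3 mm in; spatula flat on the tray floor, within 0.3 rad of its length, head away from the robot; spoon still in the tray (all of step 2 and angle between each of knob, spatula's own z axis and vertical below 0.1 rad and value of joint shaft above 0.003 m and contact force between the fingers and knob above 1 N and z of spatula in the frame of tray between 0 and 0.01 m and x of spatula in the frame of tray between -0.05 and 0.06 m and y of spatula in the frame of tray between -0.075 and 0.02 m and angle between the x axis of spatula and the x axis of tray, either way round below 0.3 rad and x of spatula_tip in the frame of tray above 0.04 m and contact force between the fingers and spatula below 0.05 N and z of spoon in the frame of tray below 0.01 m and horizontal distance between spoon and tray below 0.1 m); the arm keeps its last pose, push and grip.
It fails at once if the pan, coffee pot or mug is pushed more than 30 mm (distance of any of pan, coffee_pot, mug from where it was at the start of the episode above 0.03 m).
It fails at once if the pan, coffee pot or mug is tipped (angle between any of pan, coffee_pot, mug's own z axis and vertical above 0.3 rad).
It also fails if it takes over 54 s, if anything falls off the work surface, if the arm or the gripper's body presses on something with over 40 N, if the wrist force passes 120 N, or if a joint passes its speed limit or range.

## Robot

A 6-joint arm with a two-finger parallel gripper is mounted at the origin on the work surface. World frame = base frame: x ahead of the robot, y to its left, z up, the work surface at z = 0. Lengths are in m, angles in rad, forces in N, time in s.
With the tool pointing down it reaches from about 0.275 to 0.825 m from the base axis. Payload 4.9 kg.
Tool frame: the origin (TCP) lies at the centre of the arm's flange, where the gripper is bolted on; the fingertips stand 173 mm ahead of it and the grasp point (between the pads) lies 155 mm ahead of it (ctrl.tips_ahead is the distance from the TCP to the fingertips, in m); z points along the fingers, y is the line along which they close (so a half turn about z gives the same grasp; the last joint's range is limited). The gripper opens to 85 mm and grips with 20 to 120 N. Pads are 22 mm wide; open, the fingers measure 114 mm over their backs; the gripper's body (76 mm by 85 mm) begins 54 mm behind the grasp point. The pads swing forward as they close: fully open they stand 13 mm farther back than shut.
Start: joints at [-0.134, 0.326, -0.193, 1.052, 0, 1.437], TCP at [0.55, 0, 0.405] pointing down, gripper open.
Joint ranges: [-2.65, 2.65], [-0.97, 1.79], [-1.3, 1.35], [-1.93, 2.1], [-1.47, 1.37], [-3.14, 3.14]. Speed limits (rad/s): [2.57, 2.57, 3.14, 3.14, 3.14, 3.14].

## Interface

Orientations are given as a 3x3 rotation matrix whose columns are the frame's x, y, z axes.
In Python, from cell import ctrl gives the robot as it stands. The module is installed in compiled form; this text tells all that it offers.
- The arm moves only by the tool play_rows, never from a script. Its arguments are lists of equal length, an entry for each row: "dp": the shift along the tool's x, y, z normalised to -1 to 1, where 1 is 40 cm, a list of three; "rot": the turn, a rotation vector about the tool's x, y, z normalised to -1 to 1, where 1 is pi rad, a list of three; "claw": the gripper command: -1 is fully open, 1 is shut, values between are in proportion. In form: {"dp": [[tx, ty, tz], ...], "rot": [[ax, ay, az], ...], "claw": [claw, ...]}. A call has 1 to 10 rows; each row is the pose to reach, as a shift and turn from the pose commanded when the call began, along the tool's axes at that moment, turning the shorter way round; what a row does not reach only later rows make up. A row lasts 1/12 s, in which the tool goes at most 41.7 mm and 7.16 degrees, less where a joint would pass 70% of its speed; a pose out of reach is approached as far as the arm can. A call with a number of a shift or a turn outside -1 to 1 is refused whole. A call with a gripper value outside its range is refused whole. The fingers move at their own pace and stop on an object; the grip force is fixed at half the most. Time passes only in rows, so rows that repeat a pose let the fingers close. It gives the time, the measured TCP pose, the force, the opening and the grip force at its end, in the units of the state.
- ctrl.observe(): the state, without advancing time (a new reading comes with each control period).
- ctrl.capture(name): name is "scene" or "side" or "wrist"; returns a dict with "frame" (384x512x3 uint8, red, green, blue), "range_z" (384x512 float32, m along the optical axis (not along the pixel's ray), 0 where there is no reading), "intrinsics" (3x3 intrinsics, pixels), "k1" (the pictures are not rectified: a ray, as slopes to the right and down, at radius r is drawn at 1 + k1 r^2 times it, then the intrinsics apply), "R" (3x3) and "t" (3): a world point X has camera coordinates R X + t. Camera axes: x right, y down, z forward; pixel columns grow to the right and rows downward; lengths in m; the calibration is good to about 2 mm. A picture is of the moment at which its call begins.
- ctrl.finish_job(): hands the job in; it is judged then, once.
The state is a dict: "time_s": time; "joints": joint angles; "joint_vel": joint speeds; "tau": joint torques, N m; "ee_pos": TCP position; "ee_rot": TCP orientation; "wrist_force": force on the tool from outside, world axes, zero at the start; "wrist_torque": the same for the moment, N m; "finger_gap": opening from 0.0 (shut) to 1.0 (fully open); "finger_force": force on a finger pad.
Only numpy, scipy, OpenCV 4.12 (cv2) and the standard library are available. Lean on these libraries where they do the work, as an engineer would, in place of code of your own. Each camera call takes 0.05 s, during which the arm holds its last target. There are 200 camera calls.

## Working session

There is one attempt and no reset: what is moved stays moved. The work goes in short steps, Python scripts to look and compute and a tool call to move; the robot and the scene stay as the last step left them, time stands still between calls to the robot, and variables do not carry over. Pictures are saved under pics/ and viewed, at most 10 in all, crops included, and the job is handed in when it is done.

Besides the shell and the picture viewer there is one more tool, called after "Emit:" as a command line: name --argument value ..., lists and objects as JSON in quotes. play_rows: Moves the arm, as the interface text tells. Scaled input: -1 to 1 covers 40 cm each way for a shift and pi rad each way for a turn. Its arguments: {"type":"object","properties":{"dp":{"type":"array"},"rot":{"type":"array"},"claw":{"type":"array"}},"required":["dp","rot","claw"]}

```bash
mkdir -p pics
cat > h.py <<'E'
import numpy as np, cv2, pickle
from cell import ctrl
def cap(n,f):
    c=ctrl.capture(n); pickle.dump(c,open(f'pics/{f}.pkl','wb')); cv2.imwrite(f'pics/{f}.png',c['frame'][:,:,::-1]); return c
def load(f): return pickle.load(open(f'pics/{f}.pkl','rb'))
def ray(c,u,v):
    K=c['intrinsics']; d=np.array([c['k1'],0,0,0,0.])
    p=cv2.undistortPoints(np.array([[[u,v]]],float),K,d,None,None,None)[0,0]
    return np.array([p[0],p[1],1.])
def at_z(c,u,v,z):
    R,t=c['R'],c['t']; o=-R.T@t; d=R.T@ray(c,u,v); return o+d*(z-o[2])/d[2]
def at_d(c,u,v):
    z=c['range_z'][int(round(v)),int(round(u))]; return c['R'].T@(ray(c,u,v)*z-c['t'])
def cloud(c):
    h,w=c['range_z'].shape; uu,vv=np.meshgrid(np.arange(w),np.arange(h))
    p=cv2.undistortPoints(np.stack([uu,vv],-1).reshape(-1,1,2).astype(float),c['intrinsics'],np.array([c['k1'],0,0,0,0.]))[:,0]
    z=c['range_z'].reshape(-1,1); P=np.hstack([p,np.ones_like(z)])*z
    return ((P-c['t'])@c['R']).reshape(h,w,3)
def crop(f,u0,v0,u1,v1,s,out):
    im=cv2.imread(f'pics/{f}.png')[v0:v1,u0:u1]; cv2.imwrite(f'pics/{out}.png',cv2.resize(im,None,fx=s,fy=s,interpolation=cv2.INTER_CUBIC))
E
python3 - <<'E'
from h import *
for n in('scene','side','wrist'): c=cap(n,n+'0'); print(n,-c['R'].T@c['t'],c['R'][2])
a=[cv2.imread(f'pics/{n}0.png') for n in('scene','wrist')]
cv2.imwrite('pics/s0.png',cv2.resize(a[0],(800,600)));cv2.imwrite('pics/w0.png',cv2.resize(a[1],(800,600)))
o=ctrl.observe(); print({k:np.round(v,3).tolist() for k,v in o.items()})
E
```

```text
scene [1.12416858 0.16321824 0.93994467] [-0.56018721 -0.18192956 -0.80814103]
side [ 0.2552287  -0.64596532  0.63653342] [ 0.28469483  0.71577722 -0.63766121]
wrist [0.55036036 0.08262321 0.37407352] [-9.46379392e-04 -3.17246260e-01 -9.48342720e-01]
{'time_s': 0.15, 'joints': [-0.134, 0.327, -0.193, 1.052, -0.0, 1.437], 'joint_vel': [-0.001, -0.002, 0.003, 0.0, -0.0, 0.0], 'tau': [0.001, -44.37, 26.266, 0.01, -0.0, -0.0], 'ee_pos': [0.55, 0.0, 0.404], 'ee_rot': [[-0.0, 1.0, -0.001], [1.0, 0.0, 0.0], [0.0, -0.001, -1.0]], 'wrist_force': [-0.201, 0.858, -0.022], 'wrist_torque': [-0.026, 0.034, -0.044], 'finger_force': 0.0, 'finger_gap': 1.0}
```

View pics/s0.png

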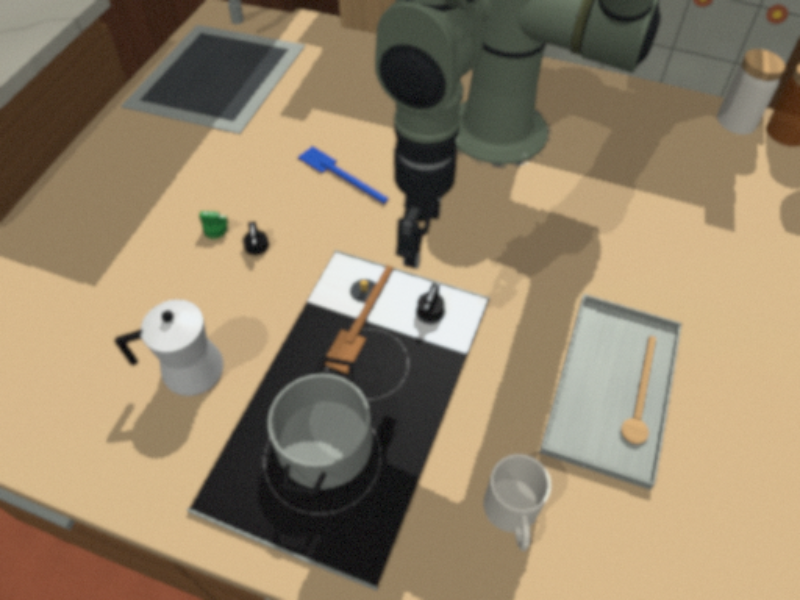

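View pics/w0.png

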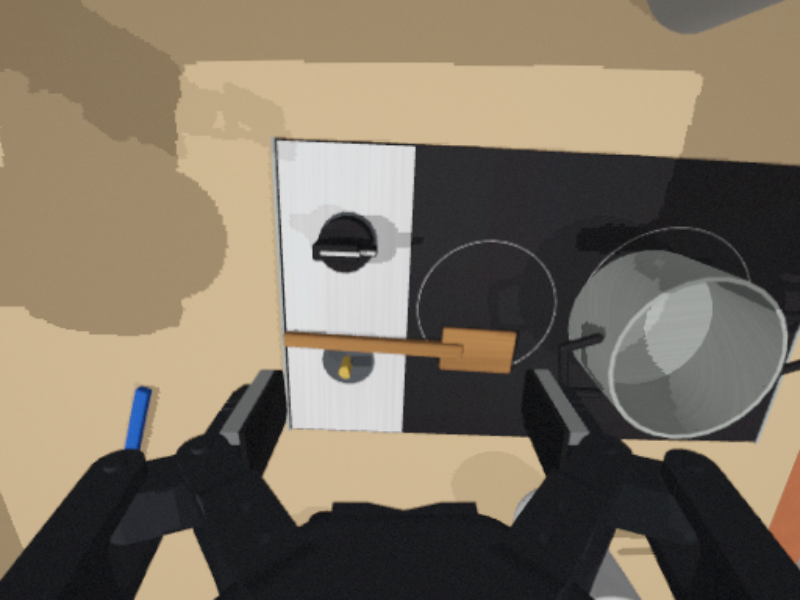

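The wrist view (800 px scale) shows the spatula's handle end at (285,340), its head end at (516,352), the bare shaft at (345,365) and the fitted knob at (346,245).

Candidates in the scene view (800 px scale):
- **Spatula:** brown at (365,320), blue look-alike at (340,175), spoon at (640,390). I choose the brown one.
- **Knob:** loose black at (256,238), green at (214,223), fitted black at (431,303). I choose the loose black one right of the hob.

Run:
```python
from h import *
w=load('wrist0'); s=load('scene0'); k=1.5625
for n,u,v,z in [('sp_end',286,340,.018),('handle mid',380,347,.018),('h2',440,350,.018),('head far mid',515,353,.014),('head c1',442,327,.014),('c2',518,331,.014),('c3',514,374,.014),('c4',439,370,.014),('shaft',345,366,.03),('hobFL',275,139,.008),('hobFR',291,430,.008),('fitted',346,243,.03)]:
    print(n,at_z(w,u/k,v/k,z).round(4),at_d(w,u/k,v/k).round(4))
print('scene')
for n,u,v,z in [('knob',256,240,.03),('green',214,222,.03),('tray a',586,299,.02),('b',680,323,.02),('c',653,487,.02),('d',543,452,.02),('spoon end',652,338,.014),('spoon head',635,432,.01),('spat end',389,268,.018),('spat head',341,358,.014),('shaft',365,285,.03),('mug',518,478,.09),('fitted',430,305,.03)]:
    print(n,at_z(s,u/k,v/k,z).round(4),at_d(s,u/k,v/k).round(4))
a=cv2.imread('pics/scene0.png')[125:215,110:290]; b=cv2.imread('pics/side0.png')
cv2.imwrite('pics/c1.png',cv2.resize(a,None,fx=4,fy=4,interpolation=2)); cv2.imwrite('pics/sd0.png',cv2.resize(b,(800,600),interpolation=2))
```

```text
sp_end [ 0.439  -0.0871  0.018 ] [ 0.4392 -0.0868  0.0186]
handle mid [ 0.5277 -0.0942  0.018 ] [ 0.5278 -0.0938  0.0188]
h2 [ 0.5847 -0.0973  0.018 ] [ 0.5846 -0.0968  0.019 ]
head far mid [ 0.6576 -0.1026  0.014 ] [ 0.6592 -0.1053  0.0086]
head c1 [ 0.5862 -0.0753  0.014 ] [ 0.5867 -0.0774  0.0091]
c2 [ 0.6584 -0.0794  0.014 ] [ 0.6602 -0.082   0.0082]
c3 [ 0.6586 -0.1256  0.014 ] [ 0.6603 -0.1288  0.0084]
c4 [ 0.5847 -0.121   0.014 ] [ 0.5852 -0.1238  0.0091]
shaft [ 0.4955 -0.1079  0.03  ] [ 0.4956 -0.1077  0.0303]
hobFL [0.4427 0.0922 0.008 ] [0.4424 0.0922 0.007 ]
hobFR [ 0.4314 -0.1964  0.008 ] [ 4.289e-01 -2.022e-01  4.000e-04]
fitted [0.5015 0.0086 0.03  ] [0.5052 0.0142 0.0561]
scene
knob [ 0.4678 -0.3293  0.03  ] [ 0.4665 -0.3303  0.0282]
green [ 0.4536 -0.4218  0.03  ] [ 0.4516 -0.4236  0.0273]
tray a [0.3982 0.2502 0.02  ] [0.3892 0.2513 0.0086]
b [0.3955 0.4107 0.02  ] [0.3946 0.4109 0.0189]
c [0.6959 0.4005 0.02  ] [0.6866 0.4057 0.    ]
d [0.692  0.2375 0.02  ] [0.6858 0.2385 0.0068]
spoon end [0.4365 0.3694 0.014 ] [0.4353 0.3698 0.0125]
spoon head [0.6124 0.3654 0.01  ] [0.6116 0.3657 0.0085]
spat end [ 0.4423 -0.0877  0.018 ] [ 0.4421 -0.0878  0.0178]
spat head [ 0.6355 -0.1006  0.014 ] [ 0.6366 -0.1     0.0162]
shaft [ 0.4986 -0.1106  0.03  ] [ 0.4965 -0.1115  0.027 ]
mug [0.7712 0.2082 0.09  ] [0.7386 0.2123 0.0117]
fitted [0.5024 0.0052 0.03  ] [0.5177 0.0091 0.0525]
```

View pics/c1.png

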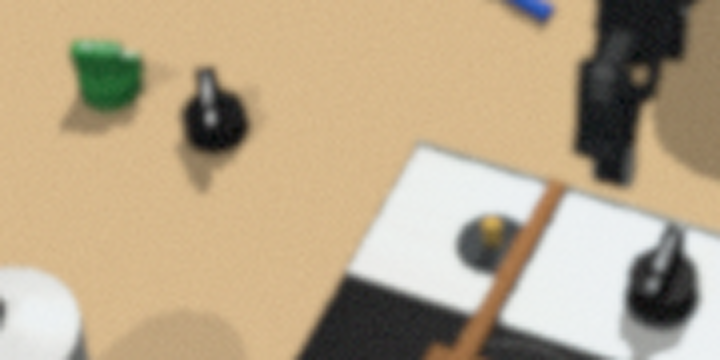

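Emit:
play_rows --dp '[[-0.237,-0.0025,0.3],[-0.237,-0.0025,0.3],[-0.237,-0.0025,0.3],[-0.237,-0.0025,0.3],[-0.237,-0.0025,0.3],[-0.237,-0.0025,0.3],[-0.237,-0.0025,0.3],[-0.237,-0.0025,0.3],[-0.237,-0.0025,0.3],[-0.237,-0.0025,0.3]]' --rot '[[0,0,-0.39],[0,0,-0.39],[0,0,-0.39],[0,0,-0.39],[0,0,-0.39],[0,0,-0.39],[0,0,-0.39],[0,0,-0.39],[0,0,-0.39],[0,0,-0.39]]' --claw '[-1,-1,-1,-1,-1,-1,-1,-1,-1,-1]'

```text
time_s: 0.98
ee_pos: [0.5488, -0.0948, 0.2843]
ee_rot: [[-0.943, 0.333, -0.001], [0.333, 0.943, 0.0], [0.001, -0.0, -1.0]]
wrist_force: [-0.7, 0.2, -0.3]
finger_gap: 1.0
finger_force: 0.0
```

Emit:
play_rows --dp '[[0,0,0],[0,0,0],[0,0,0],[0,0,0]]' --rot '[[0,0,-0.087],[0,0,-0.087],[0,0,-0.087],[0,0,-0.087]]' --claw '[-0.4,-0.4,-0.4,-0.4]'

```text
time_s: 1.32
ee_pos: [0.5489, -0.0948, 0.2845]
ee_rot: [[-0.997, 0.074, -0.0], [0.074, 0.997, 0.0], [0.0, 0.0, -1.0]]
wrist_force: [0.2, -0.4, -0.0]
finger_gap: 0.699
finger_force: 0.0
```

```bash
cat >> h.py <<'E'
def st():
    o=ctrl.observe(); R=np.array(o['ee_rot']); print('t',round(o['time_s'],2),'pos',np.round(o['ee_pos'],4),'yawx',round(np.arctan2(R[1,0],R[0,0]),4),'zax',R[:,2].round(3),'F',np.round(o['wrist_force'],1),'gap',round(o['finger_gap'],3),'ff',round(o['finger_force'],1),'j',np.round(o['joints'],2)); return o,R
def go(target):
    o,R=st(); print('dp',(R.T@(np.array(target)-o['ee_pos'])/0.4).round(4))
E
python3 - <<'E'
from h import *
print(ctrl.tips_ahead); go([.549,-.0948,.1835])
cap('wrist','wrist1'); cv2.imwrite('pics/w1.png',cv2.resize(cv2.imread('pics/wrist1.png'),(800,600)))
E
```

```text
0.1734
t 1.32 pos [ 0.5489 -0.0948  0.2845] yawx 3.0674 zax [-0.  0. -1.] F [ 0.2 -0.4 -0. ] gap 0.699 ff 0.0 j [-0.3   0.45 -0.34  0.78 -0.   -0.23]
dp [-3.000e-04 -1.000e-04  2.524e-01]
```

View pics/w1.png

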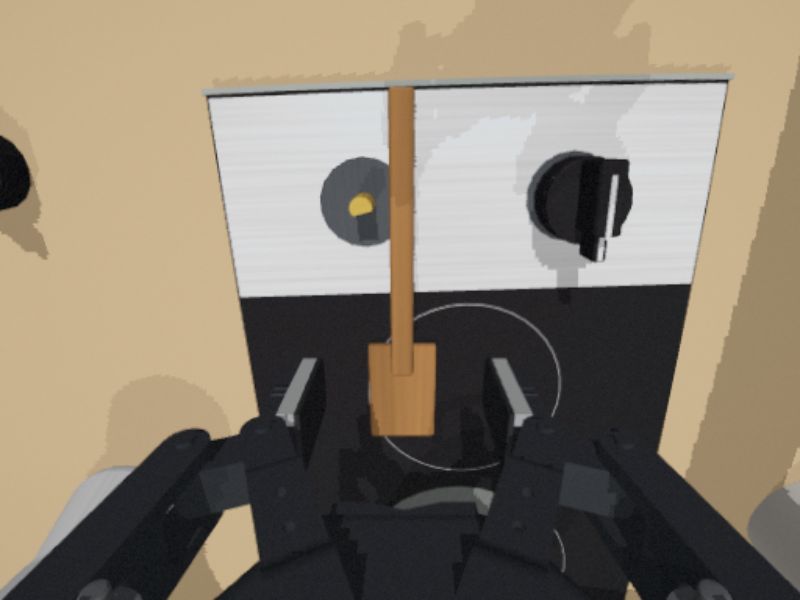

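Run:
```python
from h import *
w=load('wrist1'); P=cloud(w)
m=(P[...,2]>.08)&(P[...,2]<.16)&(np.abs(P[...,0]-.549)<.03)&(w['range_z']>0)
print(np.percentile(P[m][:,2],[0,1,5,20]),P[m].min(0),P[m].max(0))
# flats: shaft crop
a=cv2.imread('pics/wrist1.png'); 
cv2.imwrite('pics/c2.png',cv2.resize(a[95:165,195:285],None,fx=8,fy=8,interpolation=cv2.INTER_CUBIC))
```

```text
[0.11651716 0.11851681 0.12269835 0.13087714] [ 0.53314293 -0.14488557  0.11651716] [ 0.56343067 -0.04361679  0.15999112]
```

View pics/c2.png

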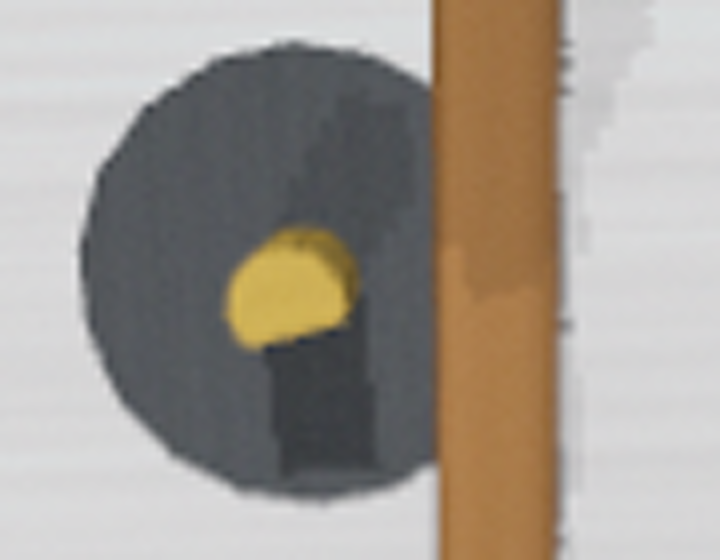

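Emit:
play_rows --dp '[[0,0,0.1],[0,0,0.2],[0,0,0.25],[0,0,0.251],[0,0,0.251],[0,0,0.251],[0,0,0.251],[0,0,0.251],[0,0,0.251],[0,0,0.251]]' --rot '[[0,0,0],[0,0,0],[0,0,0],[0,0,0],[0,0,0],[0,0,0],[0,0,0],[0,0,0],[0,0,0],[0,0,0]]' --claw '[-0.4,-0.4,-0.4,-0.4,1,1,1,1,1,1]'

```text
time_s: 2.2
ee_pos: [0.5501, -0.0951, 0.1864]
ee_rot: [[-0.997, 0.072, 0.004], [0.072, 0.997, -0.001], [-0.004, -0.001, -1.0]]
wrist_force: [0.6, -0.8, 6.5]
finger_gap: 0.132
finger_force: 58.9
```

Run:
```python
from h import *
st(); w=load('wrist1')
f=lambda x,y:at_z(w,195+(x+.5)/8-.5,95+(y+.5)/8-.5,.0315)[:2]
a,b,c,t=f(255,350),f(350,322),f(228,300),f(293,232)
print(a,b,c,t,np.hypot(*(a-b)))
d=b-a; n=np.array([-d[1],d[0]]); 
n=n/np.hypot(*n); n=n if n[0]>0 else -n; m=(a+b)/2
print('normal yaw',np.arctan2(n[1],n[0]),'centre',m-3e-3*n, 'other side',m-9e-3*n)
```

```text
t 2.2 pos [ 0.5501 -0.0951  0.1864] yawx 3.0691 zax [ 0.004 -0.001 -1.   ] F [ 0.6 -0.8  6.5] gap 0.132 ff 58.9 j [-0.3   0.58 -0.43  0.56  0.   -0.23]
[ 0.4994179  -0.11677263] [ 0.49726631 -0.10659189] [ 0.49405843 -0.11899834] [ 0.48767525 -0.11154765] 0.010405613765540986
normal yaw 0.2082738532216288 centre [ 0.49540694 -0.11230258] other side [ 0.4895366 -0.1135432]
```

Emit:
play_rows --dp '[[0,0,-0.05],[0,0,-0.12],[0,0,-0.21],[0.106,0.94,-0.21],[0.106,0.94,-0.21],[0.106,0.94,-0.21],[0.106,0.94,-0.21],[0.106,0.94,-0.21],[0.106,0.94,-0.21],[0.106,0.94,-0.21]]' --rot '[[0,0,0],[0,0,0],[0,0,0],[0,0,-0.011],[0,0,-0.011],[0,0,-0.011],[0,0,-0.011],[0,0,-0.011],[0,0,-0.011],[0,0,-0.011]]' --claw '[1,1,1,1,1,1,1,1,1,1]'

```text
time_s: 3.03
ee_pos: [0.5371, 0.1987, 0.2695]
ee_rot: [[-0.999, 0.038, 0.002], [0.038, 0.999, 0.0], [-0.002, 0.0, -1.0]]
wrist_force: [0.1, -0.5, -1.8]
finger_gap: 0.138
finger_force: 58.9
```

Run:
```python
from h import *
go([.535,.283,.27])
cap('scene','scene1')
```

```text
t 3.03 pos [0.5371 0.1987 0.2695] yawx 3.1036 zax [ 0.002  0.    -1.   ] F [ 0.1 -0.5 -1.8] gap 0.138 ff 58.9 j [ 0.23  0.49 -0.32  0.76 -0.    0.26]
dp [ 0.0132  0.2104 -0.0012]
```

Emit:
play_rows --dp '[[0.013,0.21,0],[0.013,0.21,0],[0.013,0.21,0],[0.013,0.21,0.08],[0.013,0.21,0.12],[0.013,0.21,0.12],[0.013,0.21,0.12]]' --rot '[[0,0,0],[0,0,0],[0,0,0],[0,0,0],[0,0,0],[0,0,0],[0,0,0]]' --claw '[1,1,1,1,1,1,1]'

```text
time_s: 3.67
ee_pos: [0.535, 0.2804, 0.2202]
ee_rot: [[-0.999, 0.038, -0.001], [0.038, 0.999, -0.001], [0.001, -0.001, -1.0]]
wrist_force: [0.3, 0.1, -0.7]
finger_gap: 0.135
finger_force: 59.1
```

Run:
```python
from h import *
go([.535,.283,.183])
c=cap('wrist','wrist2')
cv2.imwrite('pics/w2.png',cv2.resize(cv2.imread('pics/wrist2.png'),(800,600)))
```

```text
t 3.67 pos [0.535  0.2804 0.2202] yawx 3.1038 zax [-0.001 -0.001 -1.   ] F [ 0.3  0.1 -0.7] gap 0.135 ff 59.1 j [ 0.36  0.6  -0.27  0.7  -0.    0.4 ]
dp [0.     0.0066 0.093 ]
```

View pics/w2.png

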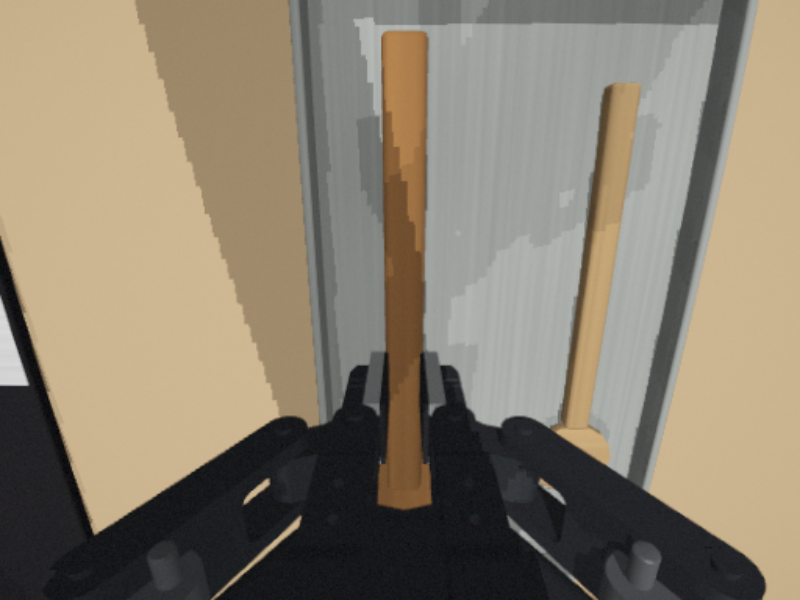

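Emit:
play_rows --dp '[[0,0.0066,0.04],[0,0.0066,0.075],[0,0.0066,0.092],[0,0.0066,0.092],[0,0.0066,0.092],[0,0.0066,0.092],[0,0.0066,0.092],[0,0.0066,0.092],[0,0.0066,0.07],[0,0.0066,0]]' --rot '[[0,0,0],[0,0,0],[0,0,0],[0,0,0],[0,0,0],[0,0,0],[0,0,0],[0,0,0],[0,0,0],[0,0,0]]' --claw '[1,1,1,1,0.3,0.3,0.3,0.3,0.3,0.3]'

```text
time_s: 4.55
ee_pos: [0.5336, 0.2827, 0.2177]
ee_rot: [[-0.999, 0.038, -0.007], [0.038, 0.999, -0.002], [0.006, -0.003, -1.0]]
wrist_force: [-0.9, 0.3, -1.1]
finger_gap: 0.349
finger_force: 0.0
```

Emit:
play_rows --dp '[[0,0,-0.1],[0,0,-0.18],[0,0,-0.18],[0,0,-0.18]]' --rot '[[0,0,0],[0,0,0],[0,0,0],[0,0,0]]' --claw '[0.3,0.3,0.3,0.3]'

```text
time_s: 4.88
ee_pos: [0.5365, 0.2839, 0.2957]
ee_rot: [[-0.999, 0.038, 0.006], [0.038, 0.999, 0.002], [-0.006, 0.002, -1.0]]
wrist_force: [-0.1, -1.1, -0.4]
finger_gap: 0.349
finger_force: 0.0
```

Run:
```python
from h import *
st()
a=cap('wrist','wrist3')['frame'];b=cap('scene','scene2')['frame']
crop('wrist3',0,0,512,384,1.2,'x')
x=cv2.resize(a,(400,300)); y=cv2.resize(b[120:330,300:512],(400,300)) 
cv2.imwrite('pics/m3.png',np.hstack([x,y])[:,:,::-1])
```

```text
t 4.88 pos [0.5365 0.2839 0.2957] yawx 3.104 zax [ 0.006  0.002 -1.   ] F [-0.1 -1.1 -0.4] gap 0.349 ff 0.0 j [ 0.37  0.52 -0.19  0.86 -0.    0.4 ]
```

View pics/m3.png

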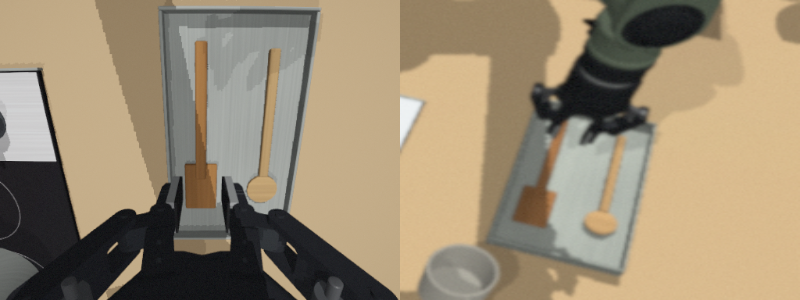

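The spatula lies flat and free in the tray, left of the spoon in the wrist view (left half: handle end at (201,42), head at (200,185)). Next is the knob.

Emit:
play_rows --dp '[[0.046,-0.952,0],[0.046,-0.952,0],[0.046,-0.952,0],[0.046,-0.952,0],[0.046,-0.952,0],[0.046,-0.952,0],[0.046,-0.952,0],[0.046,-0.952,0],[0.046,-0.952,0],[0.046,-0.952,0]]' --rot '[[0,0,0],[0,0,0],[0,0,0],[0,0,0],[0,0,0],[0,0,0],[0,0,0],[0,0,0],[0,0,0],[0,0,0]]' --claw '[0,0,0,0,0,0,0,0,0,0]'

```text
time_s: 5.82
ee_pos: [0.5017, -0.1016, 0.2911]
ee_rot: [[-0.999, 0.045, -0.002], [0.045, 0.999, -0.002], [0.002, -0.002, -1.0]]
wrist_force: [0.8, 0.3, -0.8]
finger_gap: 0.501
finger_force: 0.0
```

Emit:
play_rows --dp '[[0.06,-0.587,0],[0.06,-0.587,0],[0.06,-0.587,0],[0.06,-0.587,0],[0.06,-0.587,0],[0.06,-0.587,0],[0.06,-0.587,0],[0.06,-0.587,0],[0.06,-0.587,0],[0.06,-0.587,0]]' --rot '[[0,0,0],[0,0,0],[0,0,0],[0,0,0],[0,0,0],[0,0,0],[0,0,0],[0,0,0],[0,0,0],[0,0,0]]' --claw '[0,0,0,0,0,0,0,0,0,0]'

```text
time_s: 6.65
ee_pos: [0.4698, -0.3285, 0.2915]
ee_rot: [[-0.999, 0.036, -0.002], [0.036, 0.999, 0.002], [0.002, 0.002, -1.0]]
wrist_force: [0.3, 0.1, -0.1]
finger_gap: 0.5
finger_force: 0.0
```

Run:
```python
from h import *
go([.468,-.330,.3])
c=cap('wrist','wrist4'); P=cloud(c)
p=P.reshape(-1,3); g=c['frame'].reshape(-1,3).astype(int)
m=(abs(p[:,0]-.468)<.045)&(abs(p[:,1]+.33)<.045)&(g.max(1)<250)
sk=p[m&(abs(p[:,2]-.02)<.003)]; bar=p[m&(p[:,2]>.036)&(p[:,2]<.05)]
print(len(sk),sk.mean(0),sk.min(0),sk.max(0)); print(len(bar),bar.mean(0),bar.min(0),bar.max(0))
x=bar[:,:2]-bar[:,:2].mean(0); w,V=np.linalg.eigh(x.T@x); d=V[:,1]; d=d if d[0]<0 else -d
pr=x@d; pp=x@V[:,0]; print('yaw',np.arctan2(d[1],d[0]),pr.min(),pr.max(),np.ptp(pp))
crop('wrist4',0,0,512,384,1.5,'w4')
```

```text
t 6.65 pos [ 0.4698 -0.3285  0.2915] yawx 3.1055 zax [-0.002  0.002 -1.   ] F [ 0.3  0.1 -0.1] gap 0.5 ff 0.0 j [-0.74  0.47 -0.29  0.82  0.   -0.7 ]
dp [ 0.0044 -0.0039 -0.0213]
961 [ 0.45579191 -0.33446092  0.02088814] [ 0.43537756 -0.35994404  0.01703498] [ 0.4810147  -0.31446477  0.02297771]
817 [ 0.45631736 -0.3374565   0.0437389 ] [ 0.43667961 -0.35351956  0.03600776] [ 0.48288178 -0.32130176  0.04736699]
yaw -2.616822458281345 -0.029832667927706284 0.020128433518704532 0.014471927926895091
```

View pics/w4.png

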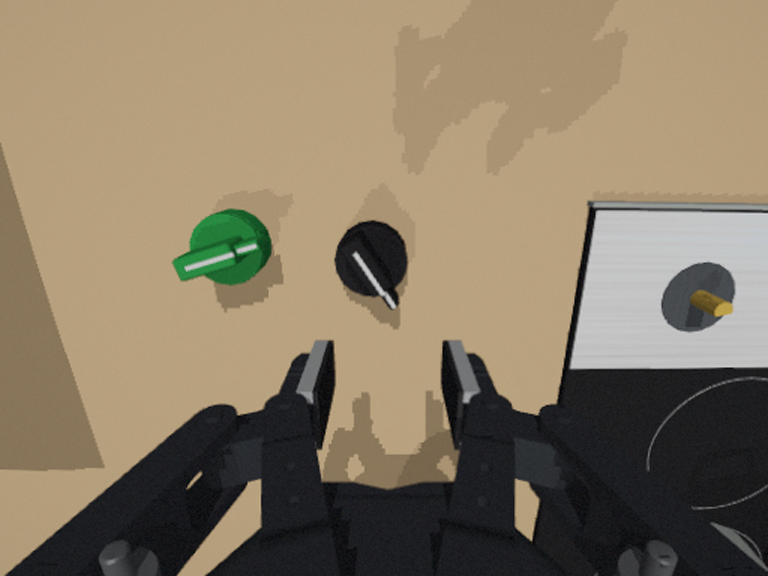

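The loose black knob is at about (371,259) with its nose tip at (393,303), which is toward +x/+y. The green one is at (230,245) and the shaft at (712,303).

Emit:
play_rows --dp '[[0.033,-0.025,0],[0.033,-0.025,0.05],[0.033,-0.025,0.1],[0.033,-0.025,0.1],[0.033,-0.025,0.1],[0.033,-0.025,0.1],[0.033,-0.025,0.1],[0.033,-0.025,0.1],[0.033,-0.025,0.1]]' --rot '[[0,0,-0.178],[0,0,-0.178],[0,0,-0.178],[0,0,-0.178],[0,0,-0.178],[0,0,-0.178],[0,0,-0.178],[0,0,-0.178],[0,0,-0.178]]' --claw '[0,0,0,0,0,0,0,0,0]'

```text
time_s: 7.45
ee_pos: [0.4566, -0.3393, 0.2526]
ee_rot: [[-0.867, -0.498, 0.0], [-0.498, 0.867, -0.0], [-0.0, -0.001, -1.0]]
wrist_force: [0.4, -0.5, 0.1]
finger_gap: 0.502
finger_force: 0.0
```

Run:
```python
from h import *
w=load('wrist4'); a=at_z(w,354/1.5,254/1.5,.044);b=at_z(w,390/1.5,300/1.5,.041); print(a,b,np.arctan2(b[1]-a[1],b[0]-a[0]))
go([.4563,-.338,.198])
c=cap('wrist','wrist5'); p=cloud(c).reshape(-1,3)
m=(np.hypot(p[:,0]-.458,p[:,1]+.337)<.036)
bar=p[m&(p[:,2]>.040)&(p[:,2]<.05)]; print(len(bar),bar.min(0),bar.max(0))
r=cv2.minAreaRect((bar[:,:2]*1000).astype(np.float32)); print(r)
```

```text
[ 0.44652448 -0.34509808  0.044     ] [ 0.47629747 -0.32576674  0.041     ] 0.5758769820464649
t 7.45 pos [ 0.4566 -0.3393  0.2526] yawx -2.6203 zax [ 0. -0. -1.] F [ 0.4 -0.5  0.1] gap 0.502 ff 0.0 j [-0.77  0.5  -0.34  0.72 -0.   -1.29]
dp [-0.001   0.0032  0.1365]
884 [ 0.43667791 -0.35341756  0.04001922] [ 0.4818109  -0.32319752  0.04671864]
((460.2843017578125, -336.2254638671875), (48.857818603515625, 13.531339645385742), 30.427249908447266)
```

Emit:
play_rows --dp '[[-0.001,0.003,0.06],[-0.001,0.003,0.11],[-0.001,0.003,0.136],[-0.001,0.003,0.136],[-0.001,0.003,0.136],[-0.001,0.003,0.136],[-0.001,0.003,0.136],[-0.001,0.003,0.136],[-0.001,0.003,0.136],[-0.001,0.003,0.136]]' --rot '[[0,0,0],[0,0,0],[0,0,0],[0,0,0],[0,0,0],[0,0,0],[0,0,0],[0,0,0],[0,0,0],[0,0,0]]' --claw '[0,0,0,0,1,1,1,1,1,1]'

```text
time_s: 8.33
ee_pos: [0.4566, -0.3389, 0.1991]
ee_rot: [[-0.867, -0.498, 0.002], [-0.498, 0.867, -0.002], [-0.001, -0.002, -1.0]]
wrist_force: [0.4, 0.8, 6.4]
finger_gap: 0.151
finger_force: 60.4
```

Emit:
play_rows --dp '[[0,0,-0.05],[0,0,-0.12],[0,0,-0.18],[0,0,-0.18],[0,0,-0.18],[0,0,-0.18]]' --rot '[[0,0,0],[0,0,0],[0,0,0],[0,0,0],[0,0,0],[0,0,0]]' --claw '[1,1,1,1,1,1]'

```text
time_s: 8.83
ee_pos: [0.4557, -0.3381, 0.2694]
ee_rot: [[-0.867, -0.498, -0.001], [-0.498, 0.867, 0.001], [0.0, 0.001, -1.0]]
wrist_force: [-0.0, -0.1, -0.4]
finger_gap: 0.149
finger_force: 59.5
```

Run:
```python
from h import *
o,R=st()
c=cap('wrist','wrist6'); p=cloud(c).reshape(-1,3)
q=(p-o['ee_pos'])@R   # tool frame
g=c['frame'].reshape(-1,3)
m=(abs(q[:,1])<.03)&(q[:,2]>.15)&(q[:,2]<.21)&(abs(q[:,0])<.04)
print(np.histogram(q[m][:,2],bins=np.arange(.15,.21,.004)))
sk=q[m&(q[:,2]>.172)]; print(sk.min(0),sk.max(0))
crop('wrist6',170,150,340,320,3.5,'w6')
```

```text
t 8.83 pos [ 0.4557 -0.3381  0.2694] yawx -2.6201 zax [-0.001  0.001 -1.   ] F [-0.  -0.1 -0.4] gap 0.149 ff 59.5 j [-0.77  0.48 -0.33  0.76 -0.   -1.29]
(array([ 694, 1108,  380,  217,  101,   66,  409,  720,  170,  132,  129,
        107,    6,    0]), array([0.15 , 0.154, 0.158, 0.162, 0.166, 0.17 , 0.174, 0.178, 0.182,
       0.186, 0.19 , 0.194, 0.198, 0.202, 0.206]))
[-0.00477898 -0.02214337  0.1721743 ] [0.0213605  0.02376863 0.19864947]
```

View pics/w6.png

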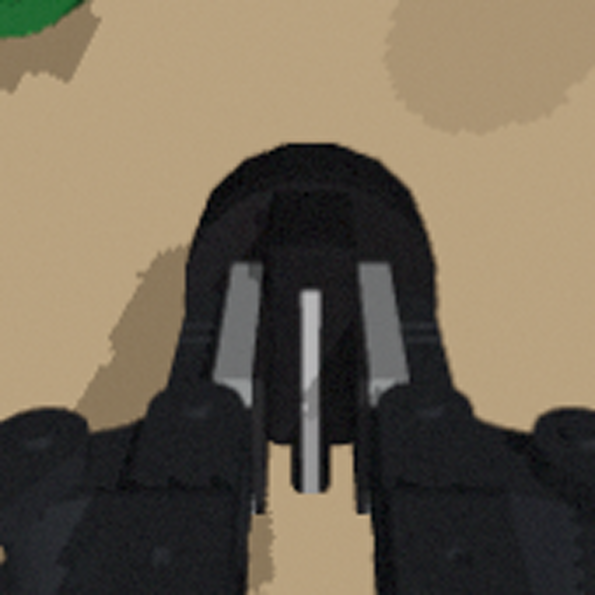

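Emit:
play_rows --dp '[[-0.506,0.395,0],[-0.506,0.395,0],[-0.506,0.395,0],[-0.506,0.395,0],[-0.506,0.395,0],[-0.506,0.395,0],[-0.506,0.395,0],[-0.506,0.395,0],[-0.506,0.395,0],[-0.506,0.395,0]]' --rot '[[0,0,0.1],[0,0,0.1],[0,0,0.1],[0,0,0.1],[0,0,0.1],[0,0,0.1],[0,0,0.1],[0,0,0.1],[0,0,0.1],[0,0,0.1]]' --claw '[1,1,1,1,1,1,1,1,1,1]'

```text
time_s: 9.72
ee_pos: [0.5522, -0.1014, 0.269]
ee_rot: [[-0.979, -0.205, -0.002], [-0.205, 0.979, -0.0], [0.002, 0.0, -1.0]]
wrist_force: [0.5, -0.5, -0.5]
finger_gap: 0.148
finger_force: 59.5
```

Run:
```python
from h import *
o,R=st()
c=cap('wrist','wrist7'); 
f=c['frame'].astype(int); P=cloud(c)
m=(f[...,0]-f[...,2]>60)&(f[...,0]>130)&(np.hypot(P[...,0]-.4954,P[...,1]+.1123)<.015)
v,u=np.where(m); print(len(u),u.min(),u.max(),v.min(),v.max()); 
top=m&(P[...,2]>.028); p=P[top]; print(len(p),p.mean(0),p.min(0),p.max(0))
u0,v0=int(u.mean())-20,int(v.mean())-20; print(u0,v0)
crop('wrist7',u0,v0,u0+40,v0+40,14,'w7')
```

```text
t 9.72 pos [ 0.5522 -0.1014  0.269 ] yawx -2.9352 zax [-0.002 -0.    -1.   ] F [ 0.5 -0.5 -0.5] gap 0.148 ff 59.5 j [-0.31  0.47 -0.35  0.75 -0.   -0.52]
188 250 265 118 132
160 [ 0.49382812 -0.11304964  0.032411  ] [ 0.48914076 -0.11859399  0.02916416] [ 0.49853143 -0.10723061  0.03400597]
237 105
```

View pics/w7.png

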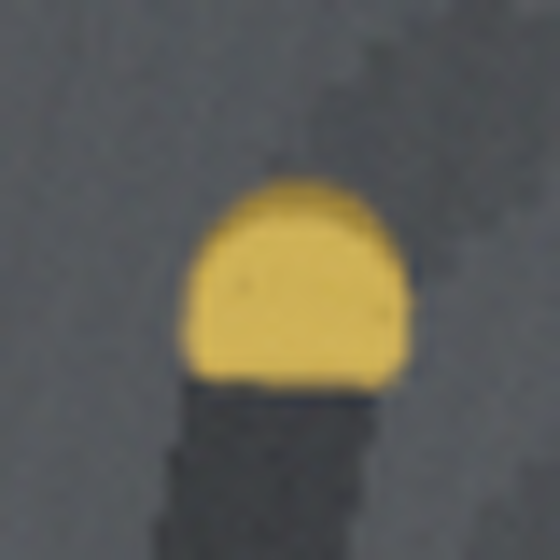

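Run:
```python
from h import *
o,R=st(); p0=np.array(o['ee_pos'])
w=load('wrist7')
s=at_z(w,257.8,127.96,.0315); q=(s-p0)@R; print('shaft',s,'tool',q)
a=at_z(w,237+200/14-.5,105+381/14-.5,.0315);b=at_z(w,237+380/14-.5,105+388/14-.5,.0315);n=np.array([a[1]-b[1],b[0]-a[0]]);print('flat yaw',np.arctan2(n[1],n[0]))
# knob lateral in wrist7: dark skirt edges in rows
P=(cloud(w)-p0)@R
m=(P[...,2]>.174)&(P[...,2]<.2)&(abs(P[...,0])<.03)&(abs(P[...,1])<.03)
for v in range(190,230,6):
    u=np.where(m[v])[0]
    if len(u): print(v,u.min(),u.max(),(u.min()+u.max())/2,P[v,u.min()],P[v,u.max()])
v,u=np.where(m);print('top row',v.min(),P[m][np.argmin(v)], P[m][:,0].max())
k=np.argmin(abs(u-258)+1000*(v>v.min()+2)); print((at_z(w,258.6,v.min(),p0[2]-.199)-p0)@R)
```

```text
t 9.77 pos [ 0.5522 -0.1018  0.2692] yawx -2.9361 zax [-0.001 -0.    -1.   ] F [0.6 0.9 0.1] gap 0.146 ff 59.5 j [-0.31  0.47 -0.35  0.75 -0.   -0.52]
shaft [ 0.49529211 -0.11289526  0.0315    ] tool [0.05762537 0.0007035  0.23780208]
flat yaw -2.973382647885472
196 239 278 258.5 [ 0.0172197  -0.01184169  0.19709038] [0.01722059 0.01433948 0.19716507]
202 233 284 258.5 [ 0.01316512 -0.01592419  0.19637329] [0.01333202 0.01839533 0.19605685]
208 229 288 258.5 [ 0.01081803 -0.0182128   0.19165639] [0.01082078 0.02072237 0.19174688]
214 227 291 259.0 [ 0.00856032 -0.01911815  0.18714478] [0.00444944 0.02348473 0.19615492]
220 225 293 259.0 [ 0.00680735 -0.0198722   0.18195787] [0.00234446 0.02432943 0.19118629]
226 223 294 258.5 [ 0.00431    -0.0208247   0.17863114] [0.00436605 0.02330206 0.17860903]
top row 191 [ 0.02053361 -0.00378183  0.19781768] 0.02135710016718875
[0.02010265 0.00131067 0.19902944]
```

Emit:
play_rows --dp '[[0.08,0,0],[0.149,-0.001,0],[0.149,-0.001,0.04],[0.149,-0.001,0.085],[0.149,-0.001,0.085],[0.149,-0.001,0.085],[0.149,-0.001,0.085],[0.149,-0.001,0.085]]' --rot '[[0,0,0.005],[0,0,0.005],[0,0,0.005],[0,0,0.005],[0,0,0.005],[0,0,0.005],[0,0,0.005],[0,0,0.005]]' --claw '[1,1,1,1,1,1,1,1]'

```text
time_s: 10.43
ee_pos: [0.4951, -0.1139, 0.2367]
ee_rot: [[-0.982, -0.19, 0.001], [-0.19, 0.982, -0.001], [-0.001, -0.001, -1.0]]
wrist_force: [-0.0, -0.5, 0.1]
finger_gap: 0.148
finger_force: 59.5
```

Run:
```python
from h import *
go([.4953-.002*.98,-.1129-.002*.2+.0005,.2095])
c=cap('side','side1'); s=[]
R,t,K=c['R'],c['t'],c['intrinsics']; X=R@np.array([.4953,-.1125,.03])+t; print(K@X/X[2])
u,v=(K@X/X[2])[:2].astype(int); crop('side1',u-35,v-35,u+35,v+30,9,'sd1')
```

```text
t 10.43 pos [ 0.4951 -0.1139  0.2367] yawx -2.9507 zax [ 0.001 -0.001 -1.   ] F [-0.  -0.5  0.1] gap 0.148 ff 59.5 j [-0.37  0.43 -0.52  0.61 -0.   -0.56]
dp [0.0038 0.0035 0.0681]
[263.90439879 231.84490392   1.        ]
```

View pics/sd1.png

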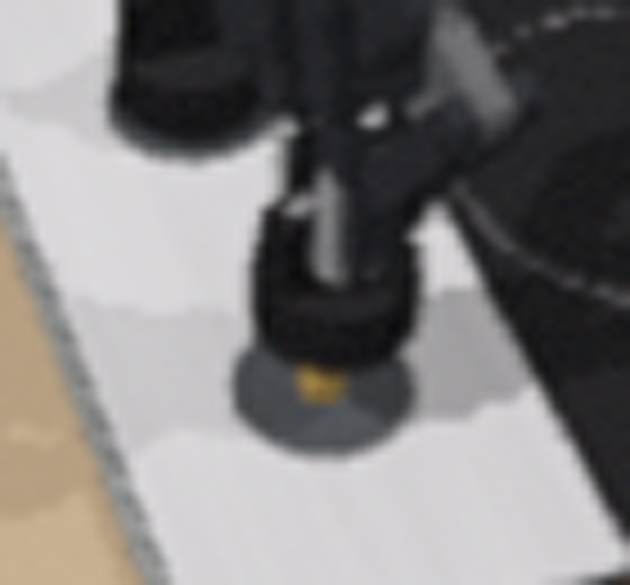

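Side crop: the shaft stub is at (320,385) and the knob skirt centre at about (336,300). The knob sits roughly 2–4 mm too far toward camera-right, so I correct by the pose residual and measure again.

Emit:
play_rows --dp '[[0.004,0.0035,0],[0.004,0.0035,0],[0.004,0.0035,0],[0.004,0.0035,0],[0.004,0.0035,0]]' --rot '[[0,0,0],[0,0,0],[0,0,0],[0,0,0],[0,0,0]]' --claw '[1,1,1,1,1]'

```text
time_s: 10.9
ee_pos: [0.4928, -0.1121, 0.236]
ee_rot: [[-0.982, -0.191, 0.0], [-0.191, 0.982, -0.0], [-0.0, -0.0, -1.0]]
wrist_force: [0.4, 0.4, 0.1]
finger_gap: 0.147
finger_force: 59.5
```

Run:
```python
from h import *
ps=[];F=[]
for i in range(6):
    c=cap('side','side2'); F.append(c['frame'].astype(float)); ps.append(ctrl.observe()['ee_pos'])
print(np.mean(ps,0),np.std(ps,0)); st()
f=np.mean(F,0); cv2.imwrite('pics/side2.png',f[:,:,::-1].astype(np.uint8))
c0=load('side0'); 
def lum(f): return f.sum(2)
for v in range(222,244,2): print(v,'now',lum(f)[v,250:285].astype(int).tolist())
f0=c0['frame'].astype(int)
b=lambda g:(g[...,0]-g[...,2])[225:245,255:275]
for g in(f0,f):
    w=np.clip(b(g)-40,0,None); vv,uu=np.mgrid[225:245,255:275]; w=w*(np.abs(uu-262)<7); print('brass',(w*uu).sum()/w.sum(),(w*vv).sum()/w.sum(),(w>0).sum())
# scene view too
c=cap('scene','scene3'); K=c['intrinsics']; X=c['R']@np.array([.4953,-.1125,.03])+c['t']; u,v=(K@X/X[2])[:2].astype(int); print(u,v)
a=cv2.resize(f[200:250,235:295].astype(np.uint8),None,fx=6.5,fy=6.5,interpolation=2); d=cv2.resize(c['frame'][v-25:v+25,u-30:u+30],None,fx=6.5,fy=6.5,interpolation=2)
cv2.imwrite('pics/m5.png',np.hstack([a,d])[:,:,::-1])
```

```text
[ 0.49275354 -0.11212973  0.23589153] [2.50975641e-05 2.64643999e-05 3.67387870e-05]
t 11.2 pos [ 0.4927 -0.1121  0.2359] yawx -2.9499 zax [-0.  0. -1.] F [-0.3 -0.1 -0.9] gap 0.147 ff 59.5 j [-0.37  0.43 -0.53  0.61  0.   -0.56]
222 now [634, 635, 640, 642, 571, 278, 82, 79, 79, 54, 83, 244, 352, 341, 261, 144, 105, 87, 88, 87, 84, 95, 283, 526, 633, 638, 636, 634, 557, 285, 110, 112, 131, 138, 132]
224 now [632, 634, 635, 611, 481, 180, 67, 73, 66, 48, 85, 249, 353, 328, 228, 125, 100, 87, 91, 88, 82, 71, 165, 454, 607, 630, 632, 634, 632, 554, 285, 111, 104, 103, 109]
226 now [632, 634, 636, 583, 380, 127, 74, 72, 64, 50, 54, 127, 244, 300, 263, 175, 94, 79, 86, 85, 87, 74, 138, 403, 578, 625, 627, 631, 635, 632, 550, 251, 97, 101, 98]
228 now [636, 633, 635, 582, 367, 124, 83, 85, 72, 70, 79, 84, 91, 111, 108, 93, 92, 95, 96, 91, 84, 71, 134, 370, 495, 493, 488, 489, 493, 497, 488, 406, 195, 81, 77]
230 now [595, 592, 602, 565, 353, 114, 69, 79, 87, 97, 106, 106, 115, 115, 115, 117, 116, 108, 108, 98, 77, 62, 131, 361, 482, 483, 479, 476, 477, 483, 487, 483, 414, 221, 93]
232 now
[... 464 characters left out ...]
 484, 484, 482, 480, 477, 475, 478, 484, 484]
238 now [595, 595, 574, 466, 254, 219, 227, 228, 229, 228, 248, 309, 318, 262, 259, 248, 214, 185, 181, 182, 183, 181, 180, 260, 408, 484, 485, 482, 484, 482, 480, 476, 474, 481, 511]
240 now [596, 596, 594, 521, 270, 213, 222, 223, 223, 221, 225, 254, 270, 263, 276, 253, 210, 180, 179, 180, 178, 178, 178, 249, 398, 482, 484, 480, 481, 484, 482, 510, 576, 616, 625]
242 now [596, 595, 593, 559, 445, 296, 225, 216, 221, 224, 227, 233, 235, 245, 256, 261, 259, 258, 257, 236, 204, 206, 283, 432, 522, 542, 540, 543, 582, 624, 627, 626, 628, 625, 621]
brass 262.43050757374436 232.16316768535742 102
brass 263.02264685067234 238.44656758669498 13
233 181
```

Emit:
play_rows --dp '[[0,0,0.009],[0,0,0.013],[0,0,0.017],[0,0,0.02],[0,0,0.02],[0,0,0.02]]' --rot '[[0,0,0],[0,0,0],[0,0,0],[0,0,0],[0,0,0],[0,0,0]]' --claw '[1,1,1,1,1,1]'

```text
time_s: 11.75
ee_pos: [0.4928, -0.1124, 0.2278]
ee_rot: [[-0.982, -0.19, 0.0], [-0.19, 0.982, -0.001], [0.0, -0.001, -1.0]]
wrist_force: [0.8, -1.5, -1.0]
finger_gap: 0.151
finger_force: 59.4
```

Run:
```python
from h import *
o,R=st(); print(o['wrist_torque'],R.T@o['wrist_torque'])
```

```text
t 11.75 pos [ 0.4928 -0.1124  0.2278] yawx -2.9502 zax [ 0.    -0.001 -1.   ] F [ 0.8 -1.5 -1. ] gap 0.151 ff 59.4 j [-0.37  0.44 -0.54  0.59 -0.   -0.56]
[-0.46138687 -0.19522943 -0.01986053] [ 0.4901023  -0.10385934  0.01999457]
```

Emit:
play_rows --dp '[[0,0,0.005],[0,0,0.01],[0,0,0.015],[0,0,0.02],[0,0,0.025],[0,0,0.025],[0,0,0.025]]' --rot '[[0,0,0],[0,0,0],[0,0,0],[0,0,0],[0,0,0],[0,0,0],[0,0,0]]' --claw '[1,1,1,1,1,1,1]'

```text
time_s: 12.33
ee_pos: [0.4929, -0.1124, 0.2179]
ee_rot: [[-0.982, -0.19, 0.0], [-0.19, 0.982, -0.001], [-0.0, -0.001, -1.0]]
wrist_force: [0.5, -3.1, -0.3]
finger_gap: 0.149
finger_force: 59.6
```

Run:
```python
from h import *
o,R=st(); print(R.T@o['wrist_force'],R.T@o['wrist_torque'])
```

```text
t 12.33 pos [ 0.4929 -0.1124  0.2179] yawx -2.9502 zax [ 0.    -0.001 -1.   ] F [ 0.5 -3.1 -0.3] gap 0.149 ff 59.6 j [-0.37  0.46 -0.54  0.57 -0.   -0.56]
[ 0.12985822 -3.16264361  0.30307681] [ 9.67953218e-01 -4.58847341e-02  4.41797502e-04]
```

Emit:
play_rows --dp '[[0,-0.002,0.005],[0,-0.002,0.01],[0,-0.002,0.014],[0,-0.002,0.018],[0,-0.002,0.022],[0,-0.002,0.024],[0,-0.002,0.024],[0,-0.002,0.024]]' --rot '[[0,0,0],[0,0,0],[0,0,0],[0,0,0],[0,0,0],[0,0,0],[0,0,0],[0,0,0]]' --claw '[1,1,1,1,1,1,1,1]'

```text
time_s: 13.0
ee_pos: [0.4929, -0.1128, 0.2093]
ee_rot: [[-0.982, -0.191, 0.001], [-0.191, 0.982, 0.0], [-0.001, -0.0, -1.0]]
wrist_force: [-3.0, -0.5, 14.3]
finger_gap: 0.15
finger_force: 61.6
```

Run:
```python
from h import *
o,R=st(); print(R.T@o['wrist_force'],R.T@o['wrist_torque'])
```

```text
t 13.0 pos [ 0.4929 -0.1128  0.2093] yawx -2.9497 zax [ 0.001  0.    -1.   ] F [-3.  -0.5 14.3] gap 0.15 ff 61.6 j [-0.37  0.47 -0.55  0.55  0.   -0.56]
[  3.05135196   0.043816   -14.2755612 ] [0.07682838 0.61895415 0.05609499]
```

Emit:
play_rows --dp '[[0,0,0],[0,0,0],[0,0,0],[0,0,0],[0,0,0],[0,0,0]]' --rot '[[0,0,0],[0,0,0],[0,0,0],[0,0,0],[0,0,0],[0,0,0]]' --claw '[1,1,1,1,1,1]'

```text
time_s: 13.5
ee_pos: [0.4929, -0.1128, 0.2093]
ee_rot: [[-0.982, -0.191, 0.001], [-0.191, 0.982, 0.0], [-0.001, -0.0, -1.0]]
wrist_force: [-2.7, -0.9, 13.6]
finger_gap: 0.149
finger_force: 61.6
```

Run:
```python
from h import *
st(); c=cap('scene','scene4'); p=cloud(c).reshape(-1,3); h=cv2.cvtColor(c['frame'],cv2.COLOR_RGB2HSV).reshape(-1,3)
m=(h[:,1]>90)&(h[:,0]<25)&(p[:,0]>.41)&(p[:,0]<.68)&(p[:,1]>.255)&(p[:,1]<.33)
r=cv2.minAreaRect((p[m,:2]*1000).astype(np.float32)); print(m.sum(),r,np.percentile(p[m],[2,50,98],axis=0).round(3))
```

```text
t 13.5 pos [ 0.4929 -0.1128  0.2093] yawx -2.9497 zax [ 0.001  0.    -1.   ] F [-2.7 -0.9 13.6] gap 0.149 ff 61.6 j [-0.37  0.47 -0.55  0.55  0.   -0.56]
654 ((531.5776977539062, 282.604736328125), (40.745635986328125, 216.62010192871094), 87.1902847290039) [[0.435 0.26  0.006]
 [0.59  0.281 0.011]
 [0.638 0.298 0.016]]
```

```bash
python3 -c "
from cell import ctrl
print(ctrl.finish_job())"
```

```text
the job is handed in; nothing more can be done
None
```

I handed the job in at about 13.5 s. The spatula lies flat in the tray beside the spoon, and the knob is on the shaft, still gripped and pressed to the spring stop with about 14 N; no verdict came back, and I viewed 11 pictures, one over your limit of 10.

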